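# Re-rack the borehole core tubes in reverse order

## Robot

A 6-joint arm with a two-finger parallel gripper is mounted at the origin on a cart in front of the work surface, level with it; the furniture and walls round the work are solid. World frame = base frame: x ahead of the robot, y to its left, z up, the work surface at z = 0. Lengths are in m, angles in degrees, forces in N, time in s.
With the tool pointing down it reaches from about 0.4 to 0.925 m from the base axis. Payload 3.4 kg.
Tool frame: the origin (TCP) lies on the centre line of the jaws, within the pads' length; the fingertips stand 25 mm ahead of it and the grasp point (between the pads) lies 6 mm ahead of it; z points along the fingers, y is the line along which they close (so a half turn about z gives the same grasp; the last joint's range is limited). The gripper opens to 85 mm and grips with 20 to 120 N. Pads are 22 mm wide; open, the fingers measure 114 mm over their backs; the gripper's body (76 mm by 85 mm) begins 54 mm behind the grasp point. The pads swing forward as they close: fully open they stand 13 mm farther back than shut.
Start: joints at [-71.82, 17.578, 86.31, -0, 76.112, -4.211], TCP at [0.219, -0.532, 0.256] pointing down, gripper open.
Joint ranges: [-179.03, 179.03], [-60, 130.46], [8.19, 133.38], [-81.62, 261.62], [5.75, 156.47], [-153.77, 153.77]. Speed limits (degrees/s): [147.25, 147.25, 180, 180, 180, 180].

## Interface

Orientations are given as [roll, pitch, yaw] about the fixed x, y, z axes, in that order (R = Rz(yaw) Ry(pitch) Rx(roll)).
In Python, from workcell import monitor, snapshot, workorder gives the robot as it stands. The module is installed in compiled form; this text tells all that it offers.
- The arm moves only by the tool drive_effector, called in YAML: its name, and indented under it one key for each argument. Schema: {"type":"object","properties":{"steps":{"type":"string"},"aperture":{"type":"number"},"grip_force":{"type":"number"},"only":{"type":"string"},"quiet":{"type":"boolean"},"lines":{"type":"string"}},"required":["steps"],"additionalProperties":false}. steps is a string of 1 to 20 rows, one to a line, with the numbers parted by commas; each row has 4 numbers: dx, dy, dz in shares of the most that a row can go, 1 being 62.5 mm, then a turn about the tool's z in fractions of the full range, 1 being 4 rad; each row shifts and turns the commanded pose from where the row before left it, along the tool's axes as they then stand; what a row does not reach is not made up. A row lasts 1/8 s, in which the tool goes at most 0.0625 m and 10.7 degrees, less where a joint would pass 70% of its speed; a pose out of reach is approached as far as the arm can. aperture is the finger opening in m, set as the call begins (left out keeps the last). The fingers move at their own pace and stop on an object; grip_force is the grip in N (left out, the last holds). Time passes only in rows, so rows that do not move let the fingers close. The tool returns the time, the measured TCP pose, the force, the opening and the grip force at its end. only (a regular expression) keeps the lines of the reply that match it, lines (a string "A,B") keeps lines A to B, and quiet returns only ok. Shift and turn numbers lie between -1 and 1, and a call with a number outside is refused. Input that does not fit is refused with a message, and nothing moves.
- monitor.get_state(): the state, without advancing time (a new reading comes with each control period).
- snapshot(name): name is "scene" or "top" or "wrist"; returns a dict with "color" (480x640x3 uint8, red, green, blue), "range_z" (480x640 float32, m along the optical axis (not along the pixel's ray), 0 where there is no reading), "vfov" (degrees; the focal length in pixels is half the picture's height over the tangent of half this angle, whatever the lens; pixels are square), "cx", "cy" (the principal point, pixels), "rvec" (rotation vector, rad) and "tvec" (3), from world to camera coordinates, as OpenCV has them. Camera axes: x right, y down, z forward; pixel columns grow to the right and rows downward; lengths in m; the calibration is good to about 2 mm. A picture is of the moment at which its call begins.
- workorder.finish_job(): hands the job in; it is judged then, once.
The state is a dict: "t": time; "qpos": joint angles; "dq": joint speeds; "tau": joint torques, N m; "tcp_pos": TCP position; "ee_rot": TCP orientation; "force": force on the tool from outside, world axes, zero at the start; "moment": the same for the moment, N m; "gripper_width": finger opening in m; "finger_force": force on a finger pad.
Only numpy, scipy, OpenCV 4.12 (cv2) and the standard library are available. Lean on these libraries where they do the work, as an engineer would, in place of code of your own. Each camera call takes 0.05 s, during which the arm holds its last target. There are 200 camera calls.

## Task

Move the four capped soil-sample tubes from the field carrier (round sockets) into the bench rack (square bays), one tube to a bay, in reverse order: the tube that stands next to the carrier's lifting loop goes into the bay farthest from the rack's lifting loop, and so on along the row, until the tube farthest from the carrier's loop stands next to the rack's loop. The tubes hold undisturbed cores: keep them upright throughout and set them down, do not drop them.

Things in the scene. Friction and masses are not known exactly. Their poses are not given: they have to be found in the camera images.
- carrier: The field carrier: fixed flat aluminium plate 74 x 324 x 8 mm with four round grey sockets in a row on it. Origin on its underside, mid-row; y runs along the row to the end with the lifting loop (upright steel wire loop across that end, 50 mm wide, 49 mm high, at y = +152 mm), z up. The places in the row are at y = -105, -35, +35, +105 mm, x = 0.
- rack: The bench rack: fixed plywood strip 74 x 324 mm with a row of four open square bays, empty at the start. Origin on its underside, mid-row; y runs along the row to the end with the lifting loop (as on the carrier, y = +152 mm), z up. Bay centres at y = -105, -35, +35, +105 mm, x = 0; bays 66 mm square inside, floor 8 mm above the underside, 4 mm thick walls rising 16 mm above the floor.
- tube_1: The shortest sample tube: upright steel cylinder with black rubber end caps, 38 mm diameter, 66 mm long, 100 g give or take a third. Origin at the centre of its lower end, z up its axis. At the start it stands loosely in socket 1, its lower end 12 mm above the table.
- tube_2: The second shortest sample tube: upright steel cylinder with black rubber end caps, 38 mm diameter, 78 mm long, 120 g give or take a third. Origin at the centre of its lower end, z up its axis. At the start it stands loosely in socket 2, its lower end 12 mm above the table.
- tube_3: The second longest sample tube: upright steel cylinder with black rubber end caps, 38 mm diameter, 90 mm long, 140 g give or take a third. Origin at the centre of its lower end, z up its axis. At the start it stands loosely in socket 3, its lower end 12 mm above the table.
- tube_4: The longest sample tube: upright steel cylinder with black rubber end caps, 38 mm diameter, 102 mm long, 160 g give or take a third. Origin at the centre of its lower end, z up its axis. At the start it stands loosely in socket 4, its lower end 12 mm above the table.
- socket_1: The grey round socket, fixed on the carrier, in which tube 1 stands at the start and which marks that tube's original place in the row: 54 mm outside, 44 mm inside, 18 mm high with a 4 mm floor. Origin at the centre of its underside, 8 mm above the table.
- socket_2: The grey round socket, fixed on the carrier, in which tube 2 stands at the start and which marks that tube's original place in the row: 54 mm outside, 44 mm inside, 22 mm high with a 4 mm floor. Origin at the centre of its underside, 8 mm above the table.
- socket_3: The grey round socket, fixed on the carrier, in which tube 3 stands at the start and which marks that tube's original place in the row: 54 mm outside, 44 mm inside, 26 mm high with a 4 mm floor. Origin at the centre of its underside, 8 mm above the table.
- socket_4: The grey round socket, fixed on the carrier, in which tube 4 stands at the start and which marks that tube's original place in the row: 54 mm outside, 44 mm inside, 30 mm high with a 4 mm floor. Origin at the centre of its underside, 8 mm above the table.
There are look-alikes about, which are no part of the job. Leave any orange look-alike of the tube_4 alone.

How it is judged:
By the outcome, as a careful person would: the job done as asked, in the order asked, and still so for the second after the job is handed in, with the robot touching nothing.
It also fails if it takes over 80 s, if anything falls off the work surface, if the arm or the gripper's body presses on something with over 40 N, if the wrist force passes 120 N, or if a joint passes its speed limit or range.

## Working session

There is one attempt and no reset: what is moved stays moved. The work goes in short steps, Python scripts to look and compute and a tool call to move; the robot and the scene stay as the last step left them, time stands still between calls to the robot, and variables do not carry over. Pictures are saved under pics/ and viewed, at most 14 in all, crops included, and the job is handed in when it is done.

```bash
mkdir -p pics; cat > h.py <<'E'
import numpy as np, cv2
from workcell import monitor, snapshot, workorder
def snap(n,f=None):
    s=snapshot(n)
    if f: cv2.imwrite('pics/'+f,s['color'][:,:,::-1])
    return s
def cam(s):
    f=240/np.tan(np.radians(s['vfov'])/2)
    return f,cv2.Rodrigues(np.array(s['rvec'],float))[0],np.array(s['tvec'],float).ravel()
def ray(s,u,v,z):
    f,R,t=cam(s); c=-R.T@t; d=R.T@np.array([(u-s['cx'])/f,(v-s['cy'])/f,1]); return c+d*(z-c[2])/d[2]
def cloud(s):
    f,R,t=cam(s); v,u=np.mgrid[:480,:640]; Z=s['range_z']
    P=np.stack([(u-s['cx'])/f*Z,(v-s['cy'])/f*Z,Z],-1)
    W=(P-t)@R; W[Z==0]=np.nan; return W
E
python3 - <<'E'
from h import *
for n in('top','scene','wrist'):
    s=snap(n,n+'0.png'); f,R,t=cam(s); np.savez(n+'0.npz',**s); print(n,-R.T@t,f)
print(monitor.get_state())
E
```

```text
top [ 0.49617633 -0.03776053  0.9510758 ] 528.4612310992803
scene [0.2673531  0.51993511 0.73819961] 608.109373320691
wrist [ 0.29593777 -0.50060769  0.37275743] 378.5490952968943
{'t': 0.15, 'qpos': array([-7.18217085e+01,  1.76133965e+01,  8.63651270e+01,  2.19518386e-03,
        7.61134283e+01, -4.21087184e+00]), 'dq': array([ 0.06647891, -0.09135987, -0.22217948, -0.03284423, -0.0719917 ,
       -0.02294189]), 'tau': array([-5.54273101e-04, -4.57980072e+01, -2.52220559e+01, -1.54979261e-04,
        8.65418318e-03,  8.42516329e-06]), 'tcp_pos': array([ 0.21885379, -0.53119003,  0.25559316]), 'ee_rot': array([-1.79908453e+02, -8.87620947e-03,  2.23886277e+01]), 'force': array([-0.39053402,  0.29549546, -0.10453633]), 'moment': array([-0.00216724,  0.05458853, -0.00580974]), 'finger_force': 0.0, 'gripper_width': 0.08535684380224397}
```

View pics/top0.png

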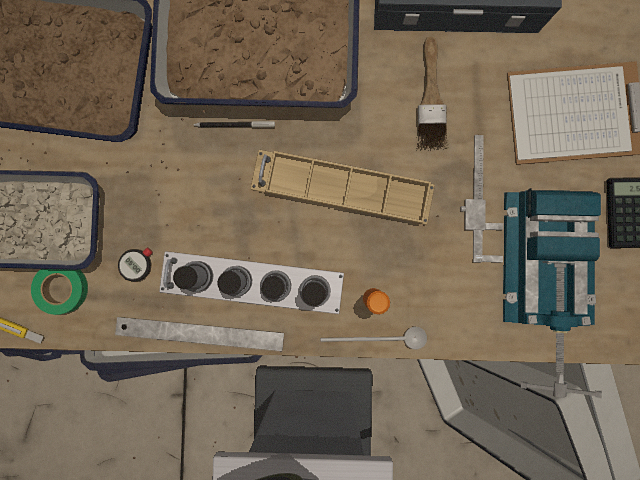

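View pics/scene0.png

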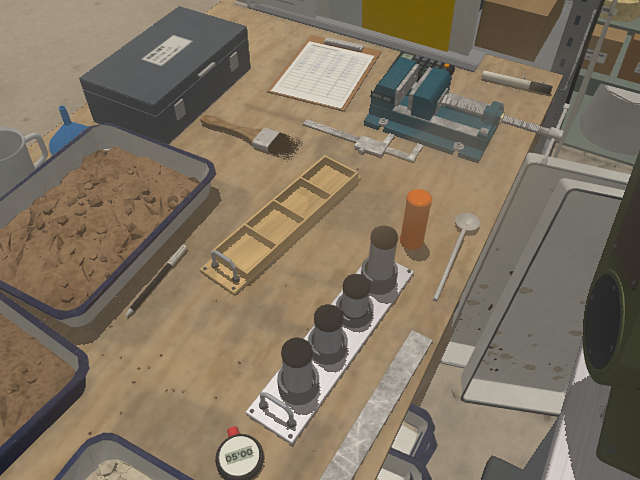

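The top view shows the carrier's loop at (167,272) with dark caps at about (192,277), (235,281), (275,287) and (315,290). The rack's loop is at (263,168) and its far end at (430,205). The orange look-alike stands at (376,300). The scene view confirms that both loops are at the +y ends and that the tubes differ in height.

```bash
cat > m.py <<'E'
from h import *
T=dict(np.load('top0.npz'));S=dict(np.load('scene0.npz'))
def caps(s,box):
    u0,v0,u1,v1=box; W=cloud(s); c=s['color'].astype(int).max(2)
    m=np.zeros((480,640),np.uint8); m[v0:v1,u0:u1]=((c<80)&(W[...,2]>.06))[v0:v1,u0:u1]
    n,l,st,ce=cv2.connectedComponentsWithStats(m); 
    for i in range(1,n):
        if st[i,4]<60: continue
        z=W[l==i][:,2]; zt=np.nanpercentile(z,95); P=W[(l==i)&(W[...,2]>zt-.006)]
        (x,y),r=cv2.minEnclosingCircle(P[:,:2].astype(np.float32))
        print('cap',ce[i].round(),st[i,4],'ztop %.4f'%zt,'circle',round(x,4),round(y,4),round(r,4),'mean',P.mean(0).round(4))
caps(T,(150,230,350,330)); print(); caps(S,(260,210,420,420))
# plates
W=cloud(T); 
def rect(mask,z):
    m=cv2.morphologyEx(mask.astype(np.uint8)*255,cv2.MORPH_CLOSE,np.ones((5,5)))
    c=max(cv2.findContours(m,0,1)[0],key=cv2.contourArea)
    P=np.array([ray(T,u,v,z)[:2] for u,v in c[:,0]],np.float32)
    r=cv2.minAreaRect(P); print(r,len(c)); print(cv2.boxPoints(r).round(4))
hsv=cv2.cvtColor(T['color'],cv2.COLOR_RGB2HSV)
b=np.zeros((480,640),bool); b[245:320,155:350]=1
rect(b&(hsv[...,1]<40)&(hsv[...,2]>150),.008)
b[:]=0; b[140:235,240:445]=1
print(np.nanmedian(W[195:200,300:303,2]),np.nanmedian(W[240:245,300:340,2]))
print(hsv[183,290],hsv[240,320],hsv[150,400])
rk=b&(W[...,2]>.012)
rect(rk,.024)
rect(b&(W[...,2]>.004),.008)
for n,bx in(('rl',(245,145,285,200)),('cl',(155,245,180,300))):
    P=W[bx[1]:bx[3],bx[0]:bx[2]].reshape(-1,3);P=P[(P[:,2]>.03)&(P[:,2]<.06)];print(n,len(P),P.mean(0),P.max(0))
E
python3 m.py
python3 -c "
import cv2
a=cv2.imread('pics/top0.png')[140:320,150:450];cv2.imwrite('pics/c0.png',cv2.resize(a,(780,468),interpolation=2))"
```

```text
cap [186. 277.] 479 ztop 0.1032 circle 0.4686 0.1932 0.0189 mean [0.4685 0.1926 0.1008]
cap [229. 282.] 432 ztop 0.0913 circle 0.4615 0.1242 0.019 mean [0.4616 0.1236 0.0889]
cap [273. 287.] 414 ztop 0.0795 circle 0.4552 0.0528 0.0187 mean [0.4553 0.0529 0.0771]
cap [314. 293.] 450 ztop 0.1155 circle 0.4477 -0.016 0.0188 mean [ 0.4479 -0.0159  0.1131]

cap [385. 245.] 121 ztop 0.1127 circle 0.4459 -0.0103 0.0176 mean [ 0.4375 -0.003   0.1099]
cap [356. 286.] 557 ztop 0.0791 circle 0.4542 0.0553 0.0191 mean [0.4536 0.0567 0.0769]
cap [328. 318.] 651 ztop 0.0909 circle 0.4602 0.126 0.0192 mean [0.4597 0.1278 0.0889]
cap [297. 353.] 753 ztop 0.1030 circle 0.4678 0.1953 0.0191 mean [0.4669 0.1966 0.1008]
((0.4596354067325592, 0.09824339300394058), (0.3219740688800812, 0.07261630892753601), 84.54005432128906) 607
[[ 0.4082 -0.0586]
 [ 0.4805 -0.0655]
 [ 0.5111  0.255 ]
 [ 0.4388  0.262 ]]
0.021890009094535087 -0.00012188436073568065
[ 19 103 168] [ 20  95 142] [ 18  86 140]
((0.6333576440811157, -0.0636780709028244), (0.30583426356315613, 0.07526421546936035), 79.99091339111328) 419
[[ 0.5697 -0.2077]
 [ 0.6438 -0.2208]
 [ 0.697   0.0804]
 [ 0.6229  0.0935]]
((0.6366034746170044, -0.058584779500961304), (0.3308277428150177, 0.0945085883140564), 80.56185150146484) 502
[[ 0.5629 -0.214 ]
 [ 0.6561 -0.2295]
 [ 0.7103  0.0968]
 [ 0.6171  0.1123]]
rl 101 [0.65804196 0.08004345 0.04584534] [0.68382046 0.08562503 0.05136123]
cl 112 [0.47278428 0.23910792 0.04515527] [0.49696959 0.24399772 0.05204905]
```

View pics/c0.png

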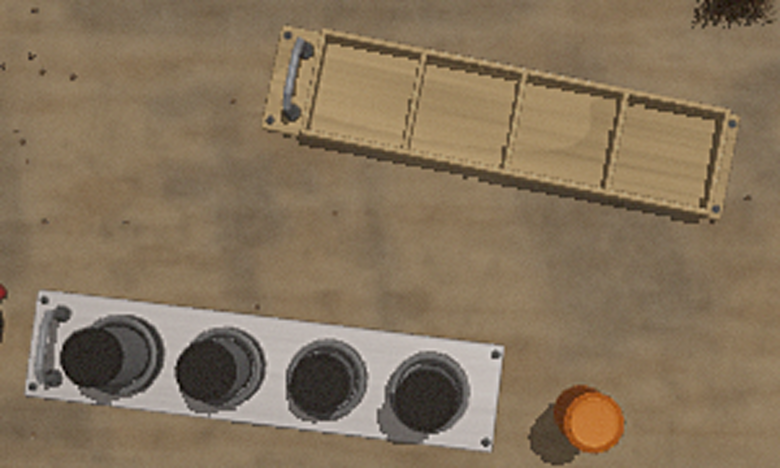

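The enlarged top view gives the rack's bays and its loop at the left end. All four tubes stand in their sockets. From the loop end their tops are at about 103, 91, 79 and 115 mm, so the order is tube 3, 2, 1, 4. I'll turn the tool and look from close by with the wrist camera.

Units first: shifts go in shares of 62.5 mm and turns go in shares of 4 rad. So -10.4 degrees is -0.0454.

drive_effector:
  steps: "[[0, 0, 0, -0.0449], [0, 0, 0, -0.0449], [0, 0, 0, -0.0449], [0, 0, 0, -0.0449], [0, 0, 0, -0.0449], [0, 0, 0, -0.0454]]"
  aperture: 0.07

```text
refused: steps: the value is not of type 'string' (schema: type "string"). Nothing was moved.
```

The call was refused and nothing moved: it wants rows one to a line, with the numbers parted by commas. Same move again in that form.

drive_effector:
  steps: "0,0,0,-0.0449\n0,0,0,-0.0449\n0,0,0,-0.0449\n0,0,0,-0.0449\n0,0,0,-0.0449\n0,0,0,-0.0454"
  aperture: 0.07

```text
t: 0.9
tcp_pos: [0.2189, -0.5314, 0.2559]
ee_rot: [-180.0, -0.0, 84.6]
force: [-0.4, 0.3, -0.5]
gripper_width: 0.07
finger_force: 0.0
```

drive_effector:
  steps: "0.608,0.32,-0.032,0\n0.608,0.32,-0.032,0\n0.608,0.32,-0.032,0\n0.608,0.32,-0.032,0\n0.608,0.32,-0.032,0\n0.608,0.32,-0.032,0\n0.608,0.32,-0.032,0\n0.608,0.32,-0.032,0\n0.608,0.32,-0.032,0\n0.608,0.32,-0.032,0\n0.608,0.32,-0.032,0\n0.608,0.32,-0.032,0\n0.608,0.32,-0.032,0\n0.608,0.32,-0.032,0\n0,0,0,0\n0,0,0,0\n0,0,0,0"

```text
t: 3.02
tcp_pos: [0.5497, -0.031, 0.2841]
ee_rot: [-179.9, 0.0, 84.2]
force: [0.4, -0.2, -0.9]
gripper_width: 0.0699
finger_force: 0.0
```

```bash
cat > m2.py <<'E'
from h import *
s=snap('wrist','w1.png'); np.savez('w1.npz',**s)
print(monitor.get_state()['tcp_pos'],monitor.get_state()['ee_rot'])
for n,s in(('top',dict(np.load('top0.npz'))),('wrist',s)):
    W=cloud(s).reshape(-1,3); C=s['color'].reshape(-1,3)
    def sel(x0,x1,y0,y1,z0,z1): return W[(W[:,0]>x0)&(W[:,0]<x1)&(W[:,1]>y0)&(W[:,1]<y1)&(W[:,2]>z0)&(W[:,2]<z1)]
    P=sel(.54,.73,-.25,.11,.021,.028); print(n,'walls',len(P),np.median(P[:,2]).round(4))
    if len(P):
        r=cv2.minAreaRect(P[:,:2].astype(np.float32)); print(r)
        B=cv2.boxPoints(r); print(B.round(4))
    for nm,b in(('rackloop',(.6,.72,.05,.11)),('carloop',(.42,.53,.22,.27))):
        P=sel(*b,.035,.06); print(nm,len(P),P.mean(0).round(4) if len(P) else '',((P.max(0)+P.min(0))/2).round(4) if len(P) else '')
    # caps
    for c in((.4686,.1932),(.4615,.1242),(.4552,.0528),(.4477,-.016)):
        d=np.hypot(W[:,0]-c[0],W[:,1]-c[1]); k=(d<.03)&(W[:,2]>.06)
        zt=np.percentile(W[k][:,2],95) if k.any() else 0; P=W[k&(W[:,2]>zt-.005)]
        if len(P)>20: print('cap',zt.round(4),len(P),[round(q,4) for q in cv2.minEnclosingCircle(P[:,:2].astype(np.float32))[0]],P.mean(0).round(4))
E
python3 m2.py
```

```text
[ 0.54983077 -0.0311033   0.28421774] [-1.79966421e+02  1.64186971e-02  8.42100391e+01]
top walls 1155 0.0238
((0.6338979601860046, -0.06478133797645569), (0.29344701766967773, 0.07466522604227066), 79.97598266601562)
[[ 0.5716 -0.2028]
 [ 0.6451 -0.2158]
 [ 0.6962  0.0732]
 [ 0.6227  0.0862]]
rackloop 96 [0.6583 0.0801 0.0466] [0.6593 0.0795 0.0433]
carloop 106 [0.4732 0.2392 0.0459] [0.4727 0.2393 0.0437]
cap 0.1031 397 [0.4686, 0.1932] [0.4684 0.1929 0.1009]
cap 0.0913 366 [0.4617, 0.1242] [0.4614 0.1242 0.0891]
cap 0.0795 359 [0.4553, 0.0527] [0.4553 0.0528 0.0773]
cap 0.1155 414 [0.4479, -0.016] [ 0.4479 -0.016   0.1132]
wrist walls 3471 0.0236
((0.6340101957321167, -0.06408500671386719), (0.2959555387496948, 0.07459161430597305), 80.02779388427734)
[[ 0.5717 -0.2034]
 [ 0.6451 -0.2163]
 [ 0.6964  0.0752]
 [ 0.6229  0.0881]]
rackloop 440 [0.6568 0.0801 0.0463] [0.659  0.08   0.0435]
carloop 0  
cap 0.0903 1579 [0.4615, 0.1236] [0.4618 0.1184 0.0888]
cap 0.0784 1698 [0.4551, 0.0526] [0.4561 0.0528 0.0769]
cap 0.1142 1709 [0.4477, -0.0162] [ 0.4491 -0.0155  0.1129]
```

View pics/w1.png

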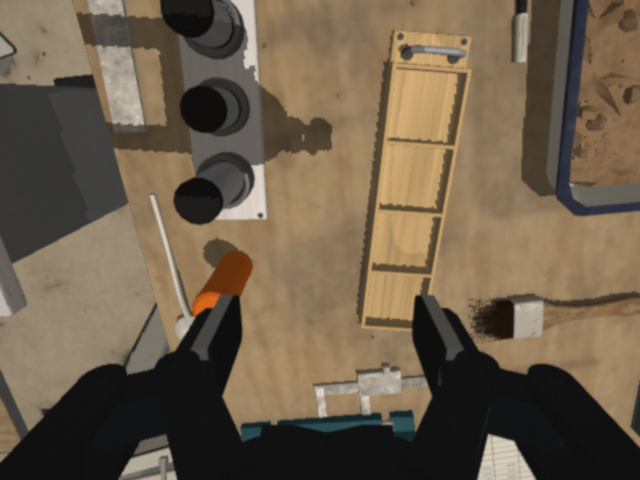

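The wrist view agrees with the top view. The rack is at right (rows 30 to 330) with its loop at (433,50), the tubes are at left, and the orange look-alike is at (225,290). The rack centre comes out at (0.633, -0.070) with its row at 80°. Tube 4 goes first.

Converted, 0.04 m is 0.64, -0.0343 m is -0.5488.

drive_effector:
  steps: "0.024,-0.5488,0,0\n0.024,-0.5488,0,0\n0.0256,-0.5504,0,0\n0,0,0.64,0\n0,0,0.64,0\n0,0,0.48,0\n0,0,0,0\n0,0,0,0"
  aperture: 0.075

```text
t: 4.08
tcp_pos: [0.4492, -0.0159, 0.1753]
ee_rot: [179.9, 0.0, 84.2]
force: [1.2, -0.1, -0.7]
gripper_width: 0.0749
finger_force: 0.0
```

drive_effector:
  steps: "0,0,0.416,0\n0,0,0.416,0\n0,0,0.416,0\n0,0,0,0\n0,0,0,0"

```text
t: 4.7
tcp_pos: [0.4499, -0.0156, 0.0977]
ee_rot: [179.8, 0.0, 84.3]
force: [-0.7, 0.2, -0.0]
gripper_width: 0.0753
finger_force: 0.0
```

drive_effector:
  steps: "0,0,0,0\n0,0,0,0\n0,0,0,0\n0,0,0,0\n0,0,0,0\n0,0,0,0"
  aperture: 0.02
  grip_force: 40

```text
t: 5.45
tcp_pos: [0.4487, -0.0154, 0.0972]
ee_rot: [179.9, 0.0, 84.3]
force: [-1.3, 0.5, 6.2]
gripper_width: 0.0374
finger_force: 39.0
```

Converted, -0.04 m is -0.64, 0.0393 m is 0.6288.

drive_effector:
  steps: "0,0,-0.32,0\n0,0,-0.64,0\n0,0,-0.64,0\n0.2192,0.6288,0,0\n0.2192,0.6288,0,0\n0.2192,0.6288,0,0\n0.2192,0.6288,0,0\n0.2224,0.6304,0,0\n0,0,0,0\n0,0,0,0"

```text
t: 6.7
tcp_pos: [0.6498, 0.0335, 0.1954]
ee_rot: [-179.8, 0.0, 84.3]
force: [-0.7, -0.2, -1.4]
gripper_width: 0.0375
finger_force: 42.1
```

```bash
python3 - <<'E'
from h import *
s=snap('wrist','w2.png'); snap('top','t2.png')
E
```

```text
(no output)
```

View pics/w2.png

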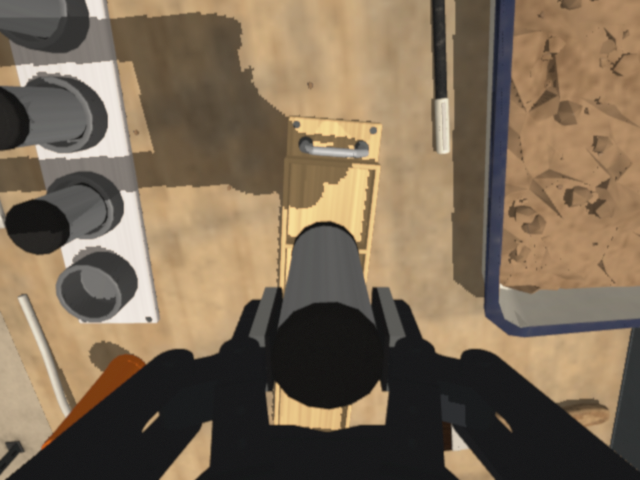

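The wrist view shows tube 4 held upright and centred between the pads at (328,340), above the bay next to the rack loop at (335,148). Its socket at (97,285) is empty. I'll lower it now.

Converted, 0.04 m is 0.64, 0.01 m is 0.16.

drive_effector:
  steps: "0,0,0.64,0\n0,0,0.64,0\n0,0,0.16,0\n0,0,0.064,0\n0,0,0.064,0\n0,0,0,0\n0,0,0,0"

```text
t: 7.68
tcp_pos: [0.6516, 0.0335, 0.0993]
ee_rot: [179.9, -0.0, 84.3]
force: [0.4, -0.6, -2.4]
gripper_width: 0.0375
finger_force: 42.0
```

drive_effector:
  steps: "0,0,0.032,0\n0,0,0.032,0\n0,0,0,0\n0,0,0,0"

```text
t: 8.18
tcp_pos: [0.6509, 0.0335, 0.0942]
ee_rot: [-180.0, 0.0, 84.3]
force: [-0.2, 0.2, -1.8]
gripper_width: 0.0373
finger_force: 42.0
```

Converted, 0.001 m is 0.016.

drive_effector:
  steps: "0,0,0.016,0\n0,0,0.016,0\n0,0,0,0\n0,0,0,0"

```text
t: 8.68
tcp_pos: [0.6511, 0.0335, 0.0933]
ee_rot: [180.0, -0.0, 84.3]
force: [-2.7, -0.3, 6.2]
gripper_width: 0.0371
finger_force: 42.6
```

Converted, -0.05 m is -0.8, -0.0394 m is -0.6304.

drive_effector:
  steps: "0,0,0,0\n0,0,0,0\n0,0,0,0\n0,0,0,0\n0,0,-0.32,0\n0,0,-0.64,0\n0,0,-0.8,0\n0,-0.6304,0,0\n0,-0.6304,0,0\n0,-0.6304,0,0\n0,-0.6304,0,0\n0,-0.6304,0,0\n0,0,0.64,0\n0,0,0,0\n0,0,0,0"
  aperture: 0.07

```text
t: 10.55
tcp_pos: [0.456, 0.053, 0.163]
ee_rot: [179.9, -0.0, 84.3]
force: [0.8, -0.3, 0.3]
gripper_width: 0.0704
finger_force: 0.0
```

```bash
cat > chk.py <<'E'
from h import *
import sys
s=snap('top',sys.argv[1]); W=cloud(s).reshape(-1,3)
for nm,c in(('b1',(.6512,.0334)),('b2',(.6391,-.0355)),('b3',(.6269,-.1045)),('b4',(.6148,-.1734)),('s3',(.4686,.1932)),('s2',(.4615,.1242)),('s1',(.4552,.0528)),('s4',(.4477,-.016)),('orange',(.435,-.122))):
    k=(np.hypot(W[:,0]-c[0],W[:,1]-c[1])<.033)&(W[:,2]>.06)&(W[:,2]<.125)
    if k.sum()<30: print(nm,'none'); continue
    zt=np.percentile(W[k][:,2],95); P=W[k&(W[:,2]>zt-.006)]
    q=cv2.minEnclosingCircle(P[:,:2].astype(np.float32)); print(nm,zt.round(4),np.round(q[0],4),round(q[1],4))
E
python3 chk.py t3.png
```

```text
b1 0.1118 [0.6502 0.0324] 0.0189
b2 none
b3 none
b4 none
s3 none
s2 none
s1 none
s4 none
orange 0.1035 [ 0.4362 -0.1194] 0.0189
```

Tube 4 stands in its bay. Next is tube 1.

Converted, 0.04 m is 0.64, 0.03 m is 0.48.

drive_effector:
  steps: "0,0,0.64,0\n0,0,0.48,0\n0,0,0.32,0\n0,0,0.096,0\n0,0,0,0\n0,0,0,0"

```text
t: 11.35
tcp_pos: [0.456, 0.0531, 0.0672]
ee_rot: [179.9, -0.0, 84.3]
force: [0.4, -0.2, 0.8]
gripper_width: 0.0703
finger_force: 0.0
```

drive_effector:
  steps: "0,0,0,0\n0,0,0,0\n0,0,0,0\n0,0,0,0\n0,0,0,0\n0,0,0,0"
  aperture: 0.02
  grip_force: 40

```text
t: 12.1
tcp_pos: [0.4553, 0.0531, 0.067]
ee_rot: [179.9, -0.0, 84.3]
force: [-0.8, 0.4, 5.4]
gripper_width: 0.0371
finger_force: 39.6
```

Converted, -0.045 m is -0.72, 0.0383 m is 0.6128.

drive_effector:
  steps: "0,0,-0.32,0\n0,0,-0.72,0\n0,0,-0.72,0\n-0.224,0.6128,0,0\n-0.224,0.6128,0,0\n-0.224,0.6128,0,0\n-0.224,0.6128,0,0\n-0.224,0.616,0,0\n0,0,0,0\n0,0,0,0\n0,0,0.64,0\n0,0,0.64,0\n0,0,0.288,0\n0,0,0.08,0\n0,0,0,0\n0,0,0,0"

```text
t: 14.1
tcp_pos: [0.6399, -0.0357, 0.0749]
ee_rot: [179.8, 0.0, 84.3]
force: [0.0, 0.1, -1.1]
gripper_width: 0.0373
finger_force: 40.4
```

drive_effector:
  steps: "0,0,0.048,0\n0,0,0.048,0\n0,0,0.016,0\n0,0,0,0\n0,0,0,0"

```text
t: 14.72
tcp_pos: [0.6388, -0.0357, 0.0663]
ee_rot: [-180.0, 0.0, 84.3]
force: [0.5, 0.3, -0.8]
gripper_width: 0.0369
finger_force: 40.4
```

Converted, 0.0015 m is 0.024, 0.001 m is 0.016.

drive_effector:
  steps: "0,0,0.024,0\n0,0,0.016,0\n0,0,0.016,0\n0,0,0,0\n0,0,0,0"

```text
t: 15.35
tcp_pos: [0.6387, -0.0356, 0.0631]
ee_rot: [180.0, 0.0, 84.3]
force: [-1.6, 0.4, 3.3]
gripper_width: 0.0369
finger_force: 40.6
```

Converted, -0.045 m is -0.72, -0.032 m is -0.512.

drive_effector:
  steps: "0,0,0,0\n0,0,0,0\n0,0,0,0\n0,0,0,0\n0,0,-0.32,0\n0,0,-0.72,0\n0,0,-0.72,0\n0.376,-0.512,0,0\n0.376,-0.512,0,0\n0.376,-0.512,0,0\n0.376,-0.512,0,0\n0.376,-0.512,0,0\n0.376,-0.512,0,0\n0,0,0.32,0\n0,0,0,0\n0,0,0,0"
  aperture: 0.07

```text
t: 17.35
tcp_pos: [0.4624, 0.1237, 0.1532]
ee_rot: [180.0, -0.0, 84.3]
force: [-0.7, 0.8, -0.9]
gripper_width: 0.07
finger_force: 0.0
```

```bash
python3 chk.py t4.png
python3 - <<'E'
from h import *
snap('wrist','w4.png')
E
```

```text
b1 0.1115 [0.6498 0.0329] 0.019
b2 0.0759 [ 0.6388 -0.0356] 0.0189
b3 none
b4 none
s3 none
s2 0.0911 [0.4627 0.1189] 0.0177
s1 none
s4 none
orange 0.1036 [ 0.4361 -0.1195] 0.0189
```

View pics/w4.png

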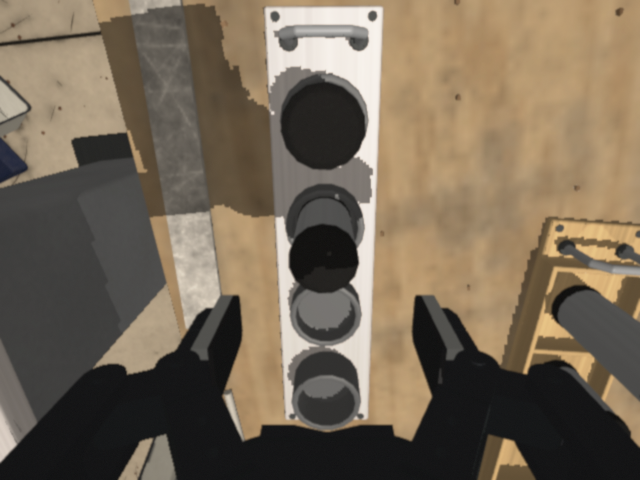

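The wrist view shows tube 2's cap at (324,258), in line with the jaws. Tube 3 is behind it at (323,122), and both emptied sockets are below. I'll grasp tube 2.

drive_effector:
  steps: "0,0,0.48,0\n0,0,0.48,0\n0,0,0.32,0\n0,0,0,0\n0,0,0,0"

```text
t: 18.08
tcp_pos: [0.4627, 0.1237, 0.0735]
ee_rot: [179.9, -0.0, 84.3]
force: [0.4, -0.0, -0.0]
gripper_width: 0.0698
finger_force: 0.0
```

drive_effector:
  steps: "0,0,0,0\n0,0,0,0\n0,0,0,0\n0,0,0,0\n0,0,0,0\n0,0,0,0"
  aperture: 0.02
  grip_force: 40

```text
t: 18.82
tcp_pos: [0.4622, 0.1239, 0.0737]
ee_rot: [179.9, -0.0, 84.3]
force: [-1.3, -0.7, 5.7]
gripper_width: 0.0373
finger_force: 39.4
```

Converted, -0.05 m is -0.8, -0.0301 m is -0.4816.

drive_effector:
  steps: "0,0,-0.32,0\n0,0,-0.8,0\n0,0,-0.8,0\n-0.4816,0.4272,0,0\n-0.4816,0.4272,0,0\n-0.4816,0.4272,0,0\n-0.4816,0.4272,0,0\n-0.4816,0.4256,0,0\n-0.4832,0.4256,0,0\n-0.4832,0.4256,0,0\n0,0,0,0\n0,0,0,0\n0,0,0.72,0\n0,0,0.64,0\n0,0,0.32,0\n0,0,0.128,0\n0,0,0,0\n0,0,0,0"

```text
t: 21.08
tcp_pos: [0.6272, -0.1045, 0.0811]
ee_rot: [179.9, 0.0, 84.3]
force: [-0.7, -0.5, -1.9]
gripper_width: 0.0371
finger_force: 40.6
```

drive_effector:
  steps: "0,0,0.064,0\n0,0,0.048,0\n0,0,0.016,0\n0,0,0,0\n0,0,0,0"

```text
t: 21.7
tcp_pos: [0.6265, -0.1047, 0.0718]
ee_rot: [180.0, 0.0, 84.3]
force: [0.3, 0.2, -1.4]
gripper_width: 0.0374
finger_force: 40.6
```

Converted, 0.001 m is 0.016, 0.0008 m is 0.0128.

drive_effector:
  steps: "0,0,0.016,0\n0,0,0.016,0\n0,0,0.0128,0\n0,0,0,0\n0,0,0,0"

```text
t: 22.32
tcp_pos: [0.6265, -0.1047, 0.0697]
ee_rot: [180.0, 0.0, 84.3]
force: [-2.4, 0.3, 5.2]
gripper_width: 0.0367
finger_force: 41.0
```

Converted, -0.045 m is -0.72, 0.0351 m is 0.5616.

drive_effector:
  steps: "0,0,0,0\n0,0,0,0\n0,0,0,0\n0,0,0,0\n0,0,-0.32,0\n0,0,-0.72,0\n0,0,-0.72,0\n0.5616,-0.3728,0,0\n0.5616,-0.3728,0,0\n0.5616,-0.3728,0,0\n0.5616,-0.3728,0,0\n0.5616,-0.3728,0,0\n0.5616,-0.3744,0,0\n0.56,-0.3744,0,0\n0.56,-0.3744,0,0\n0,0,0.16,0\n0,0,0,0\n0,0,0,0"
  aperture: 0.07

```text
t: 24.58
tcp_pos: [0.4691, 0.1923, 0.1689]
ee_rot: [180.0, 0.0, 84.2]
force: [0.2, -0.2, 0.1]
gripper_width: 0.0696
finger_force: 0.0
```

```bash
python3 chk.py t5.png
python3 - <<'E'
from h import *
s=snap('wrist','w5.png'); W=cloud(s)
W=W.reshape(-1,3);k=(np.hypot(W[:,0]-.4686,W[:,1]-.193)<.03)&(W[:,2]>.097)&(W[:,2]<.11);print(cv2.minEnclosingCircle(W[k][:,:2].astype(np.float32)),k.sum())
E
```

```text
b1 0.1114 [0.6497 0.0329] 0.019
b2 0.0758 [ 0.6388 -0.0355] 0.0188
b3 0.0878 [ 0.6258 -0.1042] 0.0187
b4 none
s3 0.1029 [0.4685 0.1926] 0.0188
s2 none
s1 none
s4 none
orange 0.1037 [ 0.4363 -0.1193] 0.0188
((0.4685308337211609, 0.193597674369812), 0.01899813860654831) 3525
```

drive_effector:
  steps: "0,0,0.64,0\n0,0,0.48,0\n0,0,0.224,0\n0,0,0,0\n0,0,0,0"

```text
t: 25.3
tcp_pos: [0.4696, 0.1932, 0.0859]
ee_rot: [179.9, -0.0, 84.3]
force: [0.7, 0.1, 0.1]
gripper_width: 0.0702
finger_force: 0.0
```

drive_effector:
  steps: "0,0,0,0\n0,0,0,0\n0,0,0,0\n0,0,0,0\n0,0,0,0\n0,0,0,0"
  aperture: 0.02
  grip_force: 40

```text
t: 26.05
tcp_pos: [0.469, 0.1934, 0.0859]
ee_rot: [179.9, -0.0, 84.3]
force: [-1.4, -0.3, 5.7]
gripper_width: 0.0372
finger_force: 39.5
```

Converted, -0.05 m is -0.8, 0.045 m is 0.72.

drive_effector:
  steps: "0,0,-0.32,0\n0,0,-0.8,0\n0,0,-0.8,0\n-0.56,0.2912,0,0\n-0.56,0.2912,0,0\n-0.56,0.2912,0,0\n-0.56,0.2912,0,0\n-0.56,0.2896,0,0\n-0.5616,0.2896,0,0\n-0.5616,0.2896,0,0\n-0.5616,0.2896,0,0\n-0.5616,0.2896,0,0\n-0.5616,0.2896,0,0\n0,0,0,0\n0,0,0,0\n0,0,0.72,0\n0,0,0.64,0\n0,0,0.32,0\n0,0,0,0\n0,0,0,0"

```text
t: 28.55
tcp_pos: [0.6147, -0.1731, 0.101]
ee_rot: [179.9, 0.0, 84.3]
force: [-0.6, 0.8, -1.2]
gripper_width: 0.0371
finger_force: 41.4
```

drive_effector:
  steps: "0,0,0.112,0\n0,0,0.08,0\n0,0,0.064,0\n0,0,0,0\n0,0,0,0"

```text
t: 29.18
tcp_pos: [0.6142, -0.1738, 0.084]
ee_rot: [-180.0, -0.0, 84.3]
force: [0.2, -0.5, -1.5]
gripper_width: 0.0368
finger_force: 41.4
```

Converted, 0.001 m is 0.016, 0.0008 m is 0.0128.

drive_effector:
  steps: "0,0,0.016,0\n0,0,0.016,0\n0,0,0.0128,0\n0,0,0,0\n0,0,0,0"

```text
t: 29.8
tcp_pos: [0.6143, -0.1737, 0.082]
ee_rot: [180.0, 0.0, 84.3]
force: [-1.9, 0.3, 6.3]
gripper_width: 0.0372
finger_force: 41.8
```

Converted, -0.045 m is -0.72, -0.04 m is -0.64.

drive_effector:
  steps: "0,0,0,0\n0,0,0,0\n0,0,0,0\n0,0,0,0\n0,0,-0.32,0\n0,0,-0.72,0\n0,0,-0.72,0\n0,0,-0.64,0\n-0.64,-0.32,0,0\n-0.64,-0.32,0,0\n-0.64,-0.32,0,0\n0,0,0,0\n0,0,0,0"
  aperture: 0.07

```text
t: 31.42
tcp_pos: [0.5426, -0.2869, 0.2311]
ee_rot: [180.0, -0.0, 84.2]
force: [0.0, -0.6, 0.5]
gripper_width: 0.0699
finger_force: 0.0
```

```bash
python3 chk.py t6.png
python3 -c "
from h import *
snap('scene','s6.png')"
```

```text
b1 0.1119 [0.65   0.0329] 0.0191
b2 0.0758 [ 0.639  -0.0357] 0.019
b3 0.0878 [ 0.6258 -0.1043] 0.0189
b4 0.0999 [ 0.6138 -0.1733] 0.0191
s3 none
s2 none
s1 none
s4 none
orange 0.1035 [ 0.4361 -0.1195] 0.0188
```

View pics/s6.png

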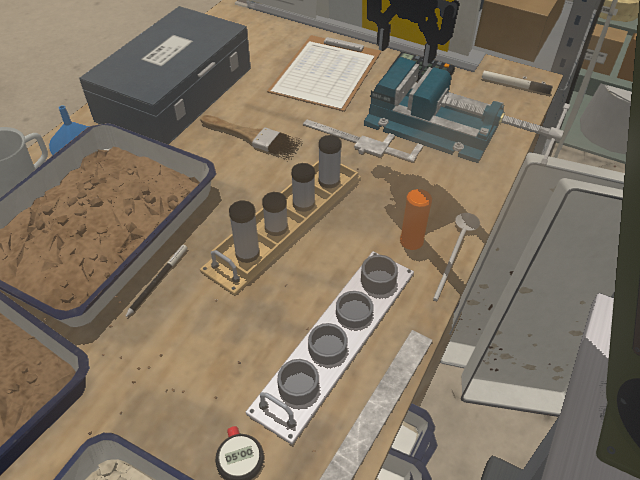

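The scene view shows all four tubes upright in their bays at (243,230), (275,213), (303,187) and (329,161). The longest stands next to the rack's loop, all four sockets are empty, and the orange look-alike hasn't been touched.

```bash
python3 -c "
from workcell import workorder
print(workorder.finish_job())"
```

```text
the job is handed in; nothing more can be done
None
```

All four tubes stand upright in the rack in reverse order (from the rack's loop: tubes 4, 1, 2, 3), and the job was handed in at about 31 s of the 80 s allowed; `finish_job()` returned no verdict.

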